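# Push the tall plug-in unit home down its lane, clear of the rails

### The job

Of the two grey units standing on the bay tray, push the taller one with the fingertips down the lane of the bay it stands before until it is fully home against the rubber bumper at the far end, without the unit or the robot touching any of the metal guide rails (contact there would spoil the unit's isolated earth); it may need straightening and lining up first. Only push it along the tray: do not pick it up, lift or tip it. Leave the low unit and everything else lying about as they are, and take the hand clear at the end.

Things in the scene. Friction and masses are not known exactly. Their poses are not given: they have to be found in the camera images.
- tall_unit: To push: the TALLER of two loose grey boxes, 90 long (x) x 96 wide (y) x 70 high, flat top with 7 dark vent slots, 0.4 to 0.8 kg. Origin: centre of its underside; x roughly down the lane, z up. It starts before the mouth of one of the two bays, its centre up to 20 mm off that lane's centre line, turned up to 0.15 rad. Slides at about 3 to 10 N; may tip if pushed near its top.
- low_unit: The other grey box, 90 x 96 x 40 high with two black knobs (22 diameter, 12 high) on top, standing loose before the other bay; not to be moved. Origin: centre of its underside.
- tray: Fixed plywood tray with two parallel lanes (bays). Floor sheet 340 (x) x 360 (y), its top at z = 6 mm, from x = -180 to 160. Origin: on the table, midway between the two lane mouths. x points down the lanes, away from the robot (tray turned up to 0.25 rad), y left. Lane centre lines at y = +95 and -95; mouths at x = 0. At the far end a steel cross bar, 30 high, x = 146 to 158.
- rails: The tray's four fixed aluminium guide rails (same origin and axes as the tray), two per lane: 8 thick, 24 high above the floor (top at z = 30 mm), from x = 0 (mouth) to 146, middle lines 62 to either side of the lane's centre line. Clear width 116: a straight, centred unit has 10 mm of air on each side.
- left_home (a point): Where the unit's origin lies when it is fully home and centred in the left (+y) lane: tray x = 80, y = +95, z = 6 mm. The unit's far face then meets the fixed black rubber bumper of that lane, 60 wide and 24 high above the floor, near face at tray x = 125.
- right_home (a point): The same for the right (-y) lane, with a bumper of its own: tray x = 80, y = -95, z = 6 mm.
- adaptor: Bystander: upright metal coupling barrel, 18 diameter x 38 high, standing on the tray between the two bays. Loose; leave it alone.
- calibrator: Bystander: dark steel stepped cylinder, 52 diameter x 75 high, right of the tray. Loose; leave it alone.
- screwdriver: Bystander: black-handled screwdriver, 170 long, lying left of the tray. Loose; leave it alone.
- tape: Bystander: grey ring, 90 diameter x 24 high, left of the tray. Loose; leave it alone.
- jar: Bystander: clear jar, 60 diameter x 70 high, left of the tray on the robot's side. Loose; leave it alone.
- level_meter: Bystander: black handheld sound level meter with a steel nose, 220 long x 70 x 30 high, right of the tray. Loose; leave it alone.
- mug: Bystander: white mug, 76 diameter x 85 high, right of the tray on the robot's side. Loose; leave it alone.

How it is judged:
By the outcome, as a careful person would: the job done as asked, in the order asked, and still so for the second after the job is handed in, with the robot touching nothing.
It also fails if it takes over 54 s, if anything falls off the work surface, if the arm or the gripper's body presses on something with over 40 N, if the wrist force passes 120 N, or if a joint passes its speed limit or range.

### The arm

A 6-joint arm with a two-finger parallel gripper is mounted at the origin on the work surface. World frame = base frame: x ahead of the robot, y to its left, z up, the work surface at z = 0. Lengths are in m, angles in degrees, forces in N, time in s.
With the tool pointing down it reaches from about 0.25 to 0.725 m from the base axis. Payload 9.7 kg.
Tool frame: the origin (TCP) lies at the very end of the fingers, on their centre line; the grasp point (between the pads) lies 19 mm behind it; x points along the fingers, z is the direction in which the jaws open and shut, and the axes are right-handed (so a half turn about x gives the same grasp; the last joint's range is limited). The gripper opens to 85 mm and grips with 20 to 120 N. Pads are 22 mm wide; open, the fingers measure 114 mm over their backs; the gripper's body (76 mm by 85 mm) begins 54 mm behind the grasp point. The pads swing forward as they close: fully open they stand 13 mm farther back than shut.
Start: joints at [65.145, 4.979, 10.078, 95.1, 0, 90], TCP at [0.231, 0.499, 0.231] pointing down, gripper open.
Joint ranges: [-179.16, 179.16], [-48.56, 103.87], [-65.8, 70.77], [-126.05, 130.52], [-82.76, 87.17], [-180, 180]. Speed limits (degrees/s): [127.2, 127.2, 147.25, 180, 180, 180].

### API

Orientations are given as [roll, pitch, yaw] about the fixed x, y, z axes, in that order (R = Rz(yaw) Ry(pitch) Rx(roll)).
In Python, from workcell import sensors, vision, job_done gives the robot as it stands.
- The arm moves only by the tool carry_out, never from a script. Its argument "increments" is a list of rows, each a list of 7 numbers: the turn, a rotation vector about the tool's x, y, z in degrees, then the shift along the tool's x, y, z in mm, then the opening in per cent of the stroke, from 0 (shut) to 100 (fully open). A call has 1 to 12 rows; each row shifts and turns the commanded pose from where the row before left it, along the tool's axes as they then stand; what a row does not reach is not made up. A row lasts 1/8 s, in which the tool goes at most 62.5 mm and 10.7 degrees, less where a joint would pass 70% of its speed; a pose out of reach is approached as far as the arm can. A call is refused whole if a number of a shift passes 62.5 or a number of a turn 10.7, either way. A call with a gripper value outside its range is refused whole. The fingers move at their own pace and stop on an object; "squeeze" is the grip in N (left out, the last holds). Time passes only in rows, so rows that do not move let the fingers close. It gives the time, the measured TCP pose, the force and the opening at its end, in the units of the state.
- sensors.get_obs(): the state, without advancing time (a new reading comes with each control period).
- vision.camera(name): name is "scene" or "top" or "wrist"; returns the picture (384x512x3 uint8, red, green, blue); there is no depth.
- vision.calibration(name): a dict with "camera_matrix" (3x3 intrinsics, pixels), "extrinsics" (4x4, takes a point from world to camera coordinates); the wrist camera has in their place "mount" (4x4, takes a point from camera to tool coordinates, whose origin is the TCP and whose axes are the tool frame's). Camera axes: x right, y up, looking along -z (the intrinsics and any distortion apply to the point x, -y, -z); pixel columns grow to the right and rows downward; lengths in m; the calibration is good to about 2 mm. The wrist camera is an equidistant fisheye: a pixel r from the principal point sees the ray r / f radians off the axis. A picture is of the moment at which its call begins: read the wrist's pose just before it. calibration takes no time and is no camera call.
- job_done(): hands the job in, once; it reports no verdict.
The state is a dict: "time": time; "q": joint angles; "qd": joint speeds; "joint_efforts": joint torques, N m; "ee_pos": TCP position; "tcp_rot": TCP orientation; "wrist_force": force on the tool from outside, world axes, zero at the start; "torque": the same for the moment, N m; "opening": finger opening in m.
Only numpy, scipy, OpenCV 4.12 (cv2) and the standard library are available. Lean on these libraries where they do the work, as an engineer would, in place of code of your own. Each camera call takes 0.05 s, during which the arm holds its last target.

## Working session

There is one attempt and no reset: what is moved stays moved. The work goes in short steps, Python scripts to look and compute and a tool call to move; the robot and the scene stay as the last step left them, time stands still between calls to the robot, and variables do not carry over. Pictures are saved under pics/ and viewed, and the job is handed in when it is done.

Besides the shell and the picture viewer there is one more tool, called in YAML: its name, and indented under it one key for each argument. carry_out: Moves the arm, as the interface text tells. Its arguments: {"type":"object","properties":{"increments":{"type":"array"},"squeeze":{"type":"number"}},"required":["increments"]}

```bash
mkdir -p pics; ls; python3 - <<'E'
from workcell import sensors, vision
import cv2
o=sensors.get_obs()
for k,v in o.items(): print(k,v)
for n in ["scene","top"]:
    im=vision.camera(n); cv2.imwrite(f"pics/{n}0.png",im[:,:,::-1]); c=vision.calibration(n); print(n,c)
print(vision.calibration("wrist"))
E
```

```text
pics
time 0.0
q [6.51439021e+01 5.01132283e+00 1.00332263e+01 9.50995977e+01
 6.93195922e-05 9.00015611e+01]
qd [-0.01440347  0.07614991 -0.05903457 -0.01636217  0.19461561  0.08430888]
joint_efforts [ 2.20365691e-03 -5.20372224e+01  4.64815736e+01  1.57970935e-02
  1.13102753e-04  2.63517830e-05]
ee_pos [0.23108749 0.4988367  0.23056994]
tcp_rot [ 179.95044133   89.9223057  -114.90721781]
wrist_force [-0.19870806 -0.4085871   0.43123095]
torque [-0.03116999  0.02659207  0.06223767]
opening 0.08511486307475948
scene {'camera_matrix': array([[358.76278757,   0.        , 259.00928434],
       [  0.        , 358.76278757, 192.93923079],
       [  0.        ,   0.        ,   1.        ]]), 'extrinsics': array([[ 0.42778234,  0.90372654,  0.0167514 , -0.2211797 ],
       [-0.54557399,  0.24338473,  0.8019432 ,  0.2590854 ],
       [ 0.72066032, -0.35219627,  0.59716538, -1.26915699],
       [ 0.        ,  0.        ,  0.        ,  1.        ]])}
top {'camera_matrix': array([[362.69033507,   0.        , 250.87589021],
       [  0.        , 362.69033507, 193.0305075 ],
       [  0.        ,   0.        ,   1.        ]]), 'extrinsics': array([[-0.01074922, -0.99988348, -0.01083887,  0.01618559],
       [ 0.99490186, -0.01178138,  0.10015727, -0.53912802],
       [-0.1002733 , -0.009707  ,  0.99491258, -1.08672401],
       [ 0.        ,  0.        ,  0.        ,  1.        ]])}
{'camera_matrix': array([[297.31863964,   0.        , 254.22640697],
       [  0.        , 297.31863964, 191.04177957],
       [  0.        ,   0.        ,   1.        ]]), 'mount': array([[-1.19041109e-05,  2.96080542e-01, -9.55162977e-01,
        -1.41673046e-01],
       [ 6.22645874e-05,  9.55162975e-01,  2.96080540e-01,
         7.73920702e-02],
       [ 9.99999998e-01, -5.59482531e-05, -2.98056988e-05,
        -8.66641833e-04],
       [ 0.00000000e+00,  0.00000000e+00,  0.00000000e+00,
         1.00000000e+00]])}
```

View pics/scene0.png

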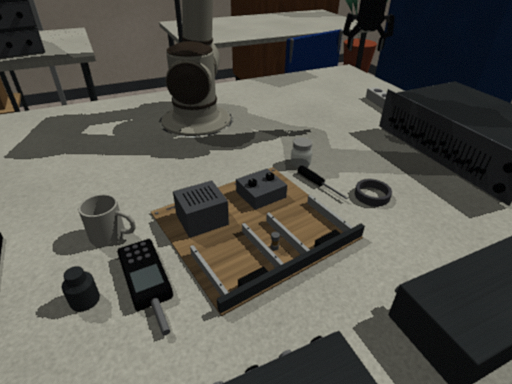

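View pics/top0.png

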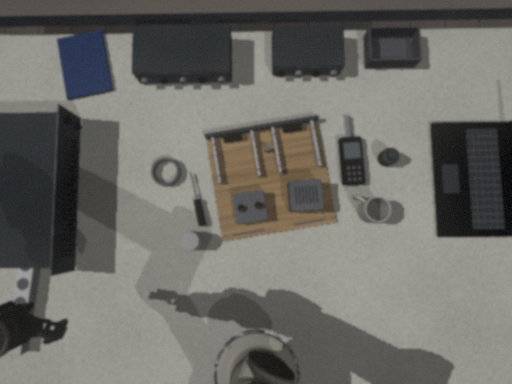

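```bash
python3 - <<'E'
import cv2
im=cv2.imread('pics/top0.png')[60:300,130:390]
cv2.imwrite('pics/topz0.png',cv2.resize(im,None,fx=3,fy=2.5,interpolation=cv2.INTER_CUBIC)[:600,:780])
im=cv2.imread('pics/top0.png')[120:280,150:360]
cv2.imwrite('pics/topz1.png',cv2.resize(im,None,fx=3.7,fy=3.7,interpolation=cv2.INTER_CUBIC))
E
```

```text
(no output)
```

View pics/topz1.png

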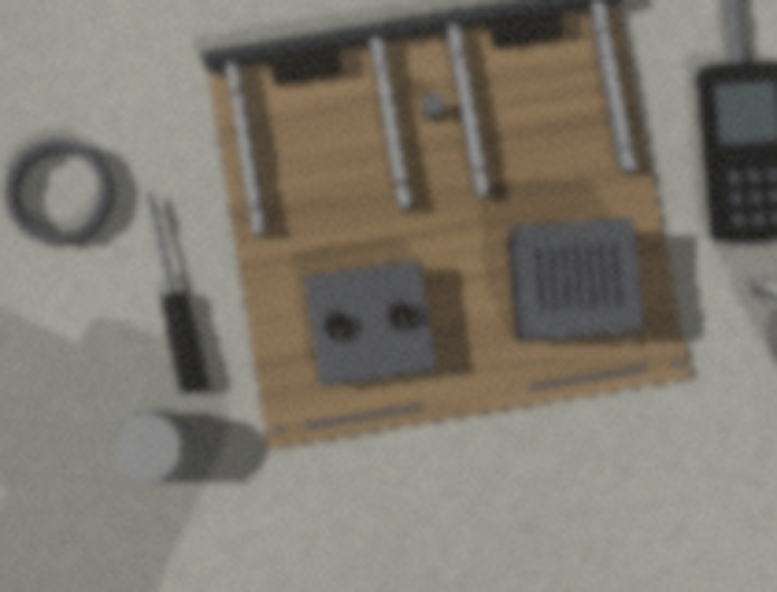

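The top view shows the tall unit (vent slots, around px 305,196) before the right lane. The low one is at px 250,207. I'll make a rough pose estimate and then bring the wrist camera over.

```bash
cat > h.py <<'E'
import numpy as np, cv2
from scipy.spatial.transform import Rotation as R
from workcell import sensors, vision
def pose():
    o=sensors.get_obs(); return np.array(o['ee_pos']), R.from_euler('xyz',o['tcp_rot'],degrees=True).as_matrix(), o
def ray(name,uv,tp=None):
    c=vision.calibration(name); K=c['camera_matrix']; uv=np.atleast_2d(np.array(uv,float))
    x=(uv[:,0]-K[0,2])/K[0,0]; y=(uv[:,1]-K[1,2])/K[1,1]
    if name=='wrist':
        r=np.hypot(x,y); s=np.where(r<1e-9,1,np.sin(r)/np.maximum(r,1e-9)); d=np.c_[x*s,-y*s,-np.cos(r)]
        M=np.eye(4); M[:3,:3]=tp[1]; M[:3,3]=tp[0]; M=M@c['mount']
    else:
        d=np.c_[x,-y,-np.ones_like(x)]; M=np.linalg.inv(c['extrinsics'])
    return M[:3,3], d@M[:3,:3].T
def onz(name,uv,z,tp=None):
    o,d=ray(name,uv,tp); t=(z-o[2])/d[:,2]; return o+d*t[:,None]
def proj(name,P,tp=None):
    P=np.atleast_2d(P); c=vision.calibration(name); K=c['camera_matrix']
    if name=='wrist':
        M=np.eye(4); M[:3,:3]=tp[1]; M[:3,3]=tp[0]; E=np.linalg.inv(M@c['mount'])
    else: E=c['extrinsics']
    p=P@E[:3,:3].T+E[:3,3]; x,y,z=p[:,0],-p[:,1],-p[:,2]
    if name=='wrist':
        rr=np.hypot(x,y); th=np.arctan2(rr,z); k=th/np.maximum(rr,1e-9); x,y=x*k,y*k
    else: x,y=x/z,y/z
    return np.c_[x*K[0,0]+K[0,2],y*K[1,1]+K[1,2]]
E
python3 - <<'E'
from h import *
np.set_printoptions(precision=4,suppress=True)
f=lambda l:np.array(l)/3.7+[150,120]
# tray near edge corners
a=onz('top',f([[270,447],[690,377]]),.006); print(a, np.linalg.norm(a[0]-a[1]))
e=a[0]-a[1]; print('yaw',np.degrees(np.arctan2(-e[0],e[1])))
yaw=np.arctan2(-e[0],e[1]); ex=np.array([np.cos(yaw),np.sin(yaw),0]); ey=np.array([-np.sin(yaw),np.cos(yaw),0])
O=a.mean(0)+.18*ex; print('tray o',O)
u=onz('top',f([[511,227],[634,218],[640,330],[518,340]]),.076); print(u,u.mean(0)); d=(u-O); print(np.c_[d@ex,d@ey])
c=u.mean(0)-O; print(c@ex,c@ey)
p,Rm,o=pose(); print(Rm)
E
```

```text
[[ 0.394   0.0982  0.006 ]
 [ 0.4484 -0.2539  0.006 ]] 0.35620869264914773
yaw 8.793228378019652
tray o [ 0.5991 -0.0503  0.006 ]
[[ 0.5676 -0.1003  0.076 ]
 [ 0.5736 -0.1981  0.076 ]
 [ 0.4845 -0.2001  0.076 ]
 [ 0.4777 -0.1039  0.076 ]] [ 0.5259 -0.1506  0.076 ]
[[-0.0388 -0.0445]
 [-0.0478 -0.1421]
 [-0.1361 -0.1305]
 [-0.1282 -0.0344]]
-0.08771130702261874 -0.08789549604952289
[[-0.0005 -0.9074  0.4203]
 [-0.0012  0.4203  0.9074]
 [-1.     -0.     -0.0013]]
```

carry_out:
  increments:
    - [-8.4, 0, 0, 0, 0, 0, 40]
    - [-8.4, 0, 0, 0, 0, 0, 40]
    - [-8.4, 0, 0, 0, 0, 0, 40]
    - [-8.5, 0, 0, 0, 0, 0, 40]

```text
time: 0.6
ee_pos: [0.2311, 0.4989, 0.2309]
tcp_rot: [145.7, 90.0, -115.2]
wrist_force: [0.0, 0.5, -0.2]
opening: 0.0344
```

carry_out:
  increments:
    - [0, 0, 0, 0, -3.4, -54.7, 40]
    - [0, 0, 0, 0, -3.4, -54.7, 40]
    - [0, 0, 0, 0, -3.4, -54.7, 40]
    - [0, 0, 0, 0, -3.4, -54.7, 40]
    - [0, 0, 0, 0, -3.4, -54.7, 40]
    - [0, 0, 0, 0, -3.4, -54.7, 40]
    - [0, 0, 0, 0, -3.4, -54.7, 40]
    - [0, 0, 0, 0, -3.4, -54.7, 40]
    - [0, 0, 0, 0, -3.4, -54.7, 40]
    - [0, 0, 0, 0, -3.4, -54.7, 40]
    - [0, 0, 0, 0, -3.4, -54.7, 40]
    - [0, 0, 0, 0, 0, 0, 40]

```text
time: 2.1
ee_pos: [0.3605, -0.0928, 0.2306]
tcp_rot: [85.8, 89.9, -175.7]
wrist_force: [-0.5, 0.9, 0.1]
opening: 0.0344
```

```bash
python3 - <<'E'
from h import *
p,Rm,o=pose(); print(o['time'],p,o['tcp_rot'],o['qd'],o['opening'])
im=vision.camera('wrist'); cv2.imwrite('pics/w1.png',im[:,:,::-1]); np.save('w1.npy',np.c_[p,Rm])
b=cv2.resize(im,(780,585),interpolation=cv2.INTER_CUBIC); cv2.imwrite('pics/w1b.png',b[:,:,::-1])
E
```

```text
2.1 [ 0.36050783 -0.09277661  0.23060008] [  85.80789597   89.92255173 -175.69678016] [ 4.94782194 -1.45251999 -0.71069066  1.21923357  0.89325582  3.71742529] 0.034370690785636905
```

View pics/w1b.png

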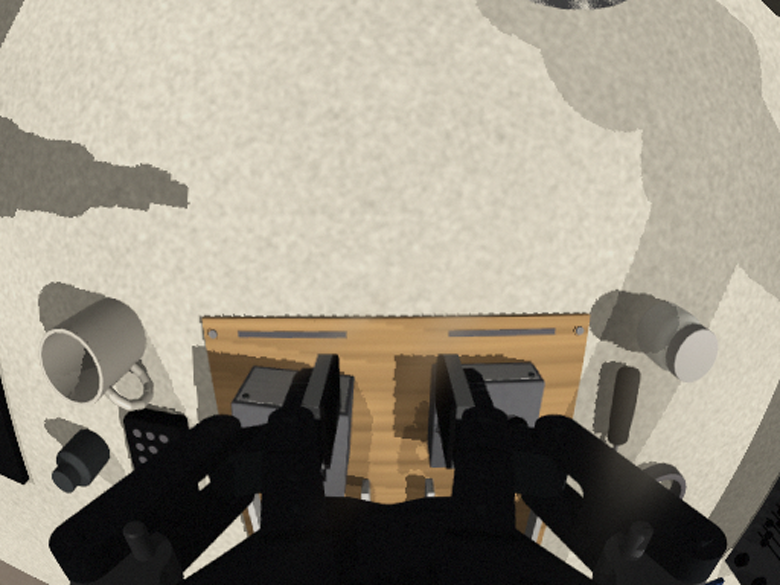

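The fingers hide the units here (bottom half of the picture). Moving the hand forward will put the units and rails in the free upper half.

carry_out:
  increments:
    - [0, 0, 0, 0, -54, -9, 40]
    - [0, 0, 0, 0, -54, -9, 40]
    - [0, 0, 0, 0, -54, -9, 40]
    - [0, 0, 0, 0, -54, -9, 40]
    - [0, 0, 0, 0, -54, -9, 40]
    - [0, 0, 0, 0, 0, 0, 40]
    - [0, 0, 0, 0, 0, 0, 40]

```text
time: 3.02
ee_pos: [0.634, -0.0911, 0.231]
tcp_rot: [68.3, 89.9, 167.3]
wrist_force: [0.8, 0.1, 0.3]
opening: 0.0339
```

```bash
cat >> h.py <<'E'
def snap(tag):
    p,Rm,o=pose(); print(o['time'],p,o['tcp_rot'],np.abs(o['qd']).max(),o['opening'],o['wrist_force'])
    im=vision.camera('wrist'); cv2.imwrite(f'pics/{tag}.png',im[:,:,::-1]); np.save(f'{tag}.npy',np.c_[p,Rm])
    cv2.imwrite(f'pics/{tag}b.png',cv2.resize(im,(780,585),interpolation=cv2.INTER_CUBIC)[:,:,::-1])
def load(tag):
    a=np.load(f'{tag}.npy'); return (a[:,0],a[:,1:])
E
python3 -c "
from h import *
snap('w2')"
```

```text
3.025 [ 0.63397254 -0.09105525  0.23096768] [ 68.32791056  89.92087919 167.27900541] 3.1113612276896987 0.03387297251359383 [0.80400804 0.05868577 0.33371842]
```

View pics/w2b.png

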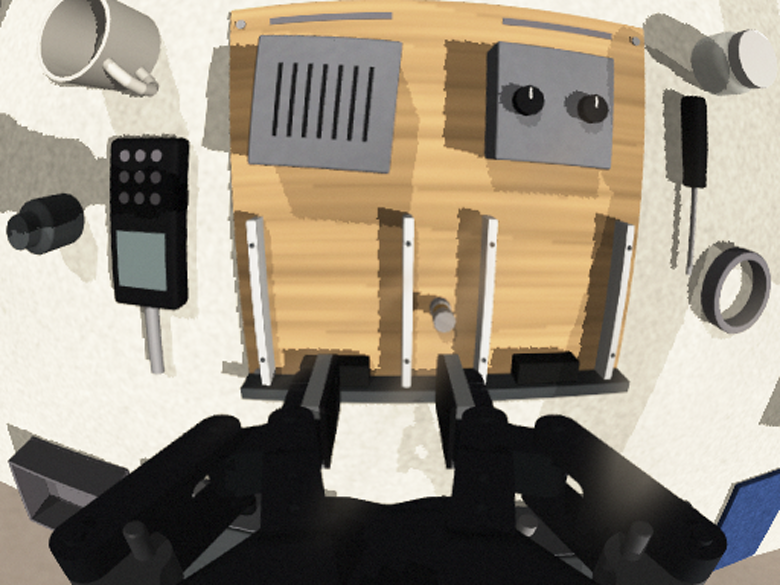

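Clear view: the tall unit's top spans about px 248-402 by 35-172 (enlarged). The right lane's rails are at px 260 and 408, with their near ends at row 220. Now I'll measure them.

```bash
cat > meas.py <<'E'
from h import *
import sys
np.set_printoptions(precision=4,suppress=True)
def rails(tag,dbg=True):
    tp=load(tag); im=cv2.imread(f'pics/{tag}.png'); hsv=cv2.cvtColor(im,cv2.COLOR_BGR2HSV)
    s=512/780
    out=[]
    # near ends/ far parts of the rail tops in enlarged pixels: find bright low-sat pixels per row near guess
    for g in [((252,225),(265,360)),((408,225),(406,375)),((491,225),(484,365)),((630,230),(608,365))]:
        P=[]
        for t in np.linspace(.05,.95,40):
            u=(g[0][0]*(1-t)+g[1][0]*t)*s; v=round((g[0][1]*(1-t)+g[1][1]*t)*s)
            c=np.arange(int(u)-7,int(u)+8); w=im[v,c].min(axis=1).astype(float)  # blue small on wood, high on white
            w=np.clip(w-170,0,None)
            if w.sum()>100: P.append([(w*c).sum()/w.sum(),v])
        P=np.array(P); W=onz('wrist',P,.030,tp)[:,:2]
        vx,vy,x0,y0=cv2.fitLine(W.astype(np.float32),cv2.DIST_HUBER,0,.001,.001).ravel()
        if vx<0: vx,vy=-vx,-vy
        r=(W-[x0,y0])@[-vy,vx]; out.append((np.array([vx,vy]),np.array([x0,y0]),np.std(r),len(P)))
    return out
if __name__=='__main__':
    o=rails(sys.argv[1])
    d=np.mean([x[0] for x in o],0); d/=np.linalg.norm(d); n=np.array([-d[1],d[0]])
    for x in o: print('yaw',np.degrees(np.arctan2(x[0][1],x[0][0])),'off',x[1]@n,'std',x[2],x[3])
E
python3 meas.py w2
python3 - <<'E'
import cv2
im=cv2.imread('pics/w2.png')
cv2.imwrite('pics/w2z.png',cv2.resize(im[10:130,150:280],None,fx=5,fy=5,interpolation=cv2.INTER_NEAREST)[:600])
cv2.imwrite('pics/w2y.png',cv2.resize(im[130:260,150:290],None,fx=4.5,fy=4.5,interpolation=cv2.INTER_NEAREST)[:600])
E
```

```text
yaw 9.076795 off -0.29474363 std 0.0003616120700366049 40
yaw 9.068687 off -0.1713855 std 0.00013769477056987194 38
yaw 9.00791 off -0.10574235 std 0.00011128414601599973 39
yaw 8.423548 off 0.018615387 std 0.0005488148672489504 37
```

View pics/w2z.png

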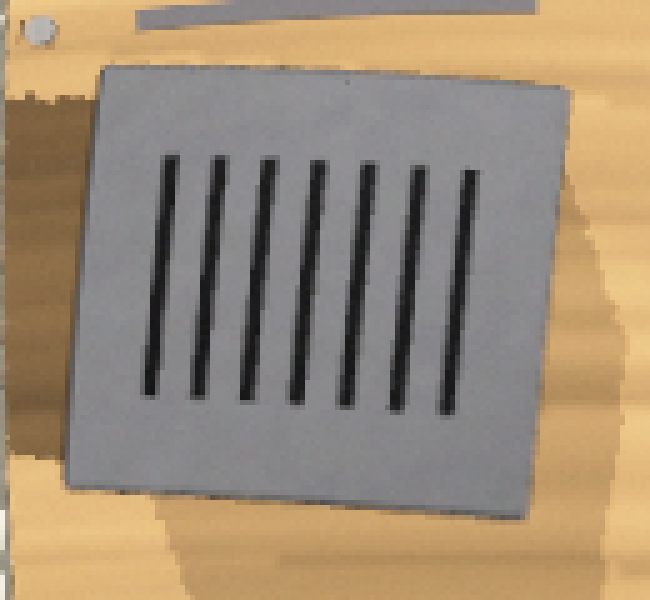

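View pics/w2y.png

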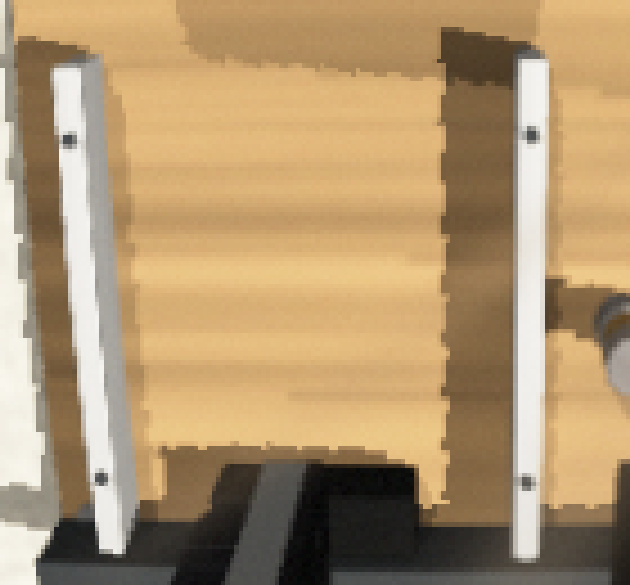

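```bash
cat > unit.py <<'E'
from meas import *
YAW=np.radians(9.05); EX=np.array([np.cos(YAW),np.sin(YAW)]); EY=np.array([-EX[1],EX[0]])
OFFL=None
def unit(tag,box,lowsat=60):
    tp=load(tag); im=cv2.imread(f'pics/{tag}.png'); hsv=cv2.cvtColor(im,cv2.COLOR_BGR2HSV)
    x0,y0,x1,y1=box; m=np.zeros(im.shape[:2],np.uint8)
    m[y0:y1,x0:x1]=((hsv[y0:y1,x0:x1,1]<lowsat)&(hsv[y0:y1,x0:x1,2]<185)).astype(np.uint8)*255
    m=cv2.morphologyEx(m,cv2.MORPH_OPEN,np.ones((5,5)))
    cs,_=cv2.findContours(m,cv2.RETR_EXTERNAL,cv2.CHAIN_APPROX_NONE); c=max(cs,key=cv2.contourArea)
    q=cv2.boxPoints(cv2.minAreaRect(c)); print('bbox',cv2.boundingRect(c))
    W=onz('wrist',c[:,0,:].astype(float),.076,tp)[:,:2]
    T=np.c_[W@EX,W@EY]
    rc=cv2.minAreaRect((T*1000).astype(np.float32)); a=rc[2]; a=a-90 if a>45 else a
    # refine: fit each side line with points away from corners
    (cx,cy),(w,h),_=rc; 
    t=np.radians(a); Rr=np.array([[np.cos(t),np.sin(t)],[-np.sin(t),np.cos(t)]]); L=(T*1000-[cx,cy])@Rr.T
    ex=(L.max(0)-L.min(0))
    res=[]
    for ax in (0,1):
        for sg in (-1,1):
            k=(np.abs(sg*L[:,ax]-ex[ax]/2)<4)&(np.abs(L[:,1-ax])<35)
            p=np.polyfit(L[k,1-ax],L[k,ax],1); res.append((np.degrees(np.arctan(p[0]))*(1 if ax==1 else -1)+a,p[1]))
    off=np.array([(res[0][1]+res[1][1])/2,(res[2][1]+res[3][1])/2]); cc=np.array([cx,cy])+Rr.T@off
    print('angles rel tray (x-,x+ faces; y-,y+ faces)',[round(r[0],2) for r in res],'len',res[1][1]-res[0][1],'wid',res[3][1]-res[2][1])
    print('centre (EX,EY) mm',cc)
    return cc,np.mean([r[0] for r in res])
if __name__=='__main__':
    unit('w2',(155,15,268,118))
    tp=load('w2'); W=onz('wrist',[[164.9,144.2],[268.2,142.7]],.03,tp)[:,:2]; print('mouth',W@EX,W@EY)
    o=rails('w2'); print('rail offs', [x[1]@EY+0 for x in o])
    print('TCP',tp[0][:2]@EX,tp[0][:2]@EY, 'toolyaw', np.degrees(np.arctan2(tp[1][1,2],tp[1][0,2]))-90)
E
python3 unit.py
```

```text
bbox (163, 23, 101, 91)
angles rel tray (x-,x+ faces; y-,y+ faces) [np.float64(-5.7), np.float64(-5.69), np.float64(-5.68), np.float64(-5.65)] len 87.64445157177087 wid 93.78092596079958
centre (EX,EY) mm [ 497.2046 -231.294 ]
mouth [0.5814 0.5815] [-0.2958 -0.1729]
rail offs [np.float64(-0.2965010893088474), np.float64(-0.17319383505728195), np.float64(-0.10748529570894262), np.float64(0.016858414886266174)]
TCP 0.6117578461382748 -0.18964329770974753 toolyaw 8.951076104307376
```

```bash
python3 - <<'E'
from unit import *
tp=load('w2'); s=512/780
for n,u,z in [('mug rim',(70,45),.085),('handle',(150,90),.04),('low corner',(488,45),.046),('low corner2',(498,42),.046),('low',(490,155),.046)]:
    W=onz('wrist',[np.array(u)*s],z,tp)[:,:2]; print(n,(W@EX-.5814)*1000,(W@EY+.1395)*1000)
E
```

```text
mug rim [-150.6403] [-285.9221]
handle [-110.5459] [-236.4647]
low corner [-131.2078] [22.9831]
low corner2 [-134.1896] [30.4938]
low [-48.9133] [24.6469]
```

carry_out:
  increments:
    - [0, 0, 0, 0, 49, -10.6, 50]
    - [-0.1, 0, 0, 0, 49, -10.6, 50]
    - [0, 0, 0, 0, 49, -10.6, 50]
    - [0, 0, 0, 0, 50, -10.6, 50]
    - [0, 0, 0, 0, 0, 0, 50]
    - [0, 0, 0, 0, 0, 0, 50]

```text
time: 3.82
ee_pos: [0.4459, -0.1647, 0.2326]
tcp_rot: [-116.0, 89.8, -17.0]
wrist_force: [1.2, -0.8, 0.2]
opening: 0.0429
```

carry_out:
  increments:
    - [0, 0, 0, 50, 0, 0, 50]
    - [0, 0, 0, 50, 0, 0, 50]
    - [0, 0, 0, 50, 0, 0, 50]
    - [0, 0, 0, 40, 0, 0, 50]
    - [0, 0, 0, 18, 0, 0, 50]
    - [0, 0, 0, 0, 0, 0, 50]
    - [0, 0, 0, 0, 0, 0, 50]

```text
time: 4.7
ee_pos: [0.4474, -0.1653, 0.025]
tcp_rot: [-119.5, 89.9, -20.6]
wrist_force: [0.1, 0.1, 0.9]
opening: 0.043
```

```bash
cat > st.py <<'E'
from unit import *
p,Rm,o=pose(); print('t',o['time'],'EX',p[:2]@EX*1000,'EY',p[:2]@EY*1000,'z',p[2],'yaw',np.degrees(np.arctan2(Rm[1,2],Rm[0,2]))-90,'tilt',Rm[2,2],Rm[2,1],'F',o['wrist_force'],o['opening'])
E
python3 st.py; python3 -c "
from h import *
snap('w3')
cv2.imwrite('pics/s3.png',cv2.resize(vision.camera('scene')[130:320,120:400],None,fx=2.8,fy=2.8)[:,:,::-1])"
```

```text
t 4.7 EX 415.88283749467706 EY -233.5929543318122 z 0.02502328104162374 yaw 8.962592679309509 tilt -0.0011739478993768038 -0.0020721052751278557 F [0.0998 0.0675 0.8893] 0.043040461425523924
4.7 [ 0.44744901 -0.16526822  0.02502328] [-119.53365224   89.86354719  -20.57098988] 0.2875963106788068 0.043040461425523924 [0.09984544 0.0675307  0.88931699]
```

View pics/w3b.png

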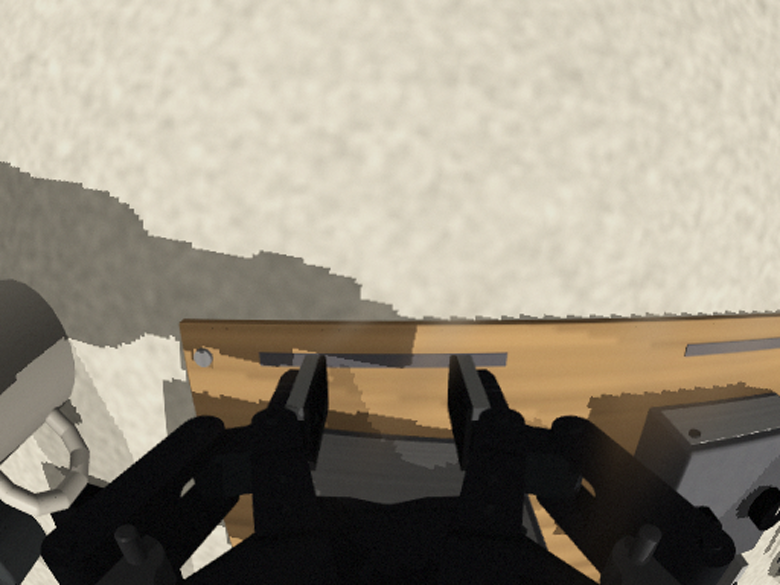

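View pics/s3.png

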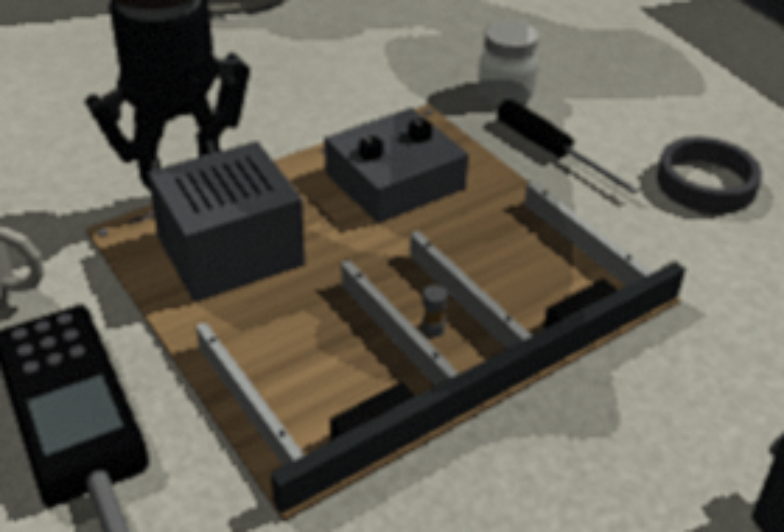

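carry_out:
  increments:
    - [0, 0, 0, 0, -6, 0, 50]
    - [0, 0, 0, 0, -6, 0, 50]
    - [0, 0, 0, 0, -6, 0, 50]
    - [0, 0, 0, 0, -4, 0, 50]
    - [0, 0, 0, 0, -4, 0, 50]
    - [0, 0, 0, 0, -4, 0, 50]
    - [0, 0, 0, 0, -4, 0, 50]
    - [0, 0, 0, 0, -4, 0, 50]
    - [0, 0, 0, 0, -4, 0, 50]
    - [0, 0, 0, 0, 0, 0, 50]
    - [0, 0, 0, 0, 0, 0, 50]

```text
time: 6.18
ee_pos: [0.488, -0.1585, 0.0235]
tcp_rot: [-100.2, 90.0, -1.3]
wrist_force: [-0.5, -0.2, -0.6]
opening: 0.0426
```

```bash
python3 st.py; python3 -c "
from h import *
snap('w4')
for n in ['scene','top']: cv2.imwrite('pics/%s4.png'%n,vision.camera(n)[:,:,::-1])
a=cv2.imread('pics/scene4.png')[150:310,130:330];b=cv2.imread('pics/top4.png')[100:260,190:350]
cv2.imwrite('pics/c4.png',np.hstack([cv2.resize(a,(430,344)),cv2.resize(b,(344,344))]))"
```

```text
t 6.175 EX 457.0233410952682 EY -233.28474329915494 z 0.02345166517402525 yaw 8.952525108710802 tilt -0.00010207619408214574 -0.0005662985140684196 F [-0.4684 -0.1969 -0.5784] 0.04264578098202527
6.175 [ 0.4880289  -0.15849259  0.02345167] [-100.21793444   89.96703059   -1.26540768] 0.1508076298769031 0.04264578098202527 [-0.46844348 -0.19685543 -0.57844604]
```

View pics/c4.png

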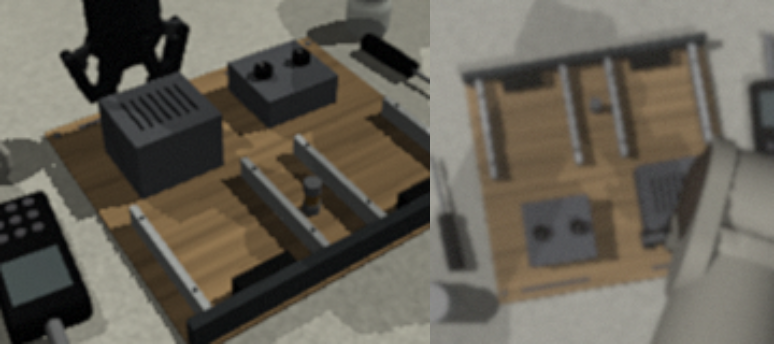

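View pics/w4b.png

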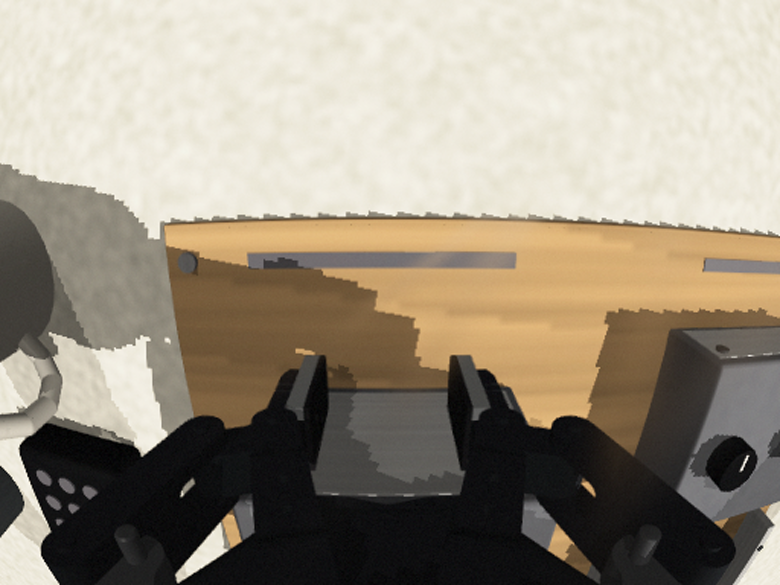

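The unit now looks square to the fingers. I'll back off and look from the earlier viewpoint before it enters the lane.

carry_out:
  increments:
    - [0, 0, 0, 0, 10, 0, 50]
    - [0, 0, 0, -50, 0, 0, 50]
    - [0, 0, 0, -52, 0, 0, 50]
    - [0, 0, 0, -52, 0, 0, 50]
    - [0, 0, 0, -52, 0, 0, 50]
    - [0, 0, 0, 0, -55, 10, 50]
    - [0, 0, 0, 0, -55, 10, 50]
    - [0, 0, 0, 0, -55, 10, 50]
    - [0, 0, 0, 0, 0, 0, 50]
    - [0, 0, 0, 0, 0, 0, 50]

```text
time: 7.58
ee_pos: [0.6355, -0.105, 0.2291]
tcp_rot: [81.3, 89.9, -179.7]
wrist_force: [-0.2, 1.1, 0.4]
opening: 0.0426
```

```bash
python3 st.py; python3 -c "
from unit import *
snap('w5')
unit('w5',(155,5,285,135))"
```

```text
t 7.575 EX 611.0990290331033 EY -203.64366529268975 z 0.2290729798306154 yaw 8.951461656116635 tilt 0.00016373562403595998 0.0010742344396746373 F [-0.2349  1.0579  0.4485] 0.042588468674753424
7.575 [ 0.6355 -0.105   0.2291] [  81.3336   89.9377 -179.7149] 2.359217310302776 0.042588468674753424 [-0.2349  1.0579  0.4485]
bbox (180, 39, 96, 89)
angles rel tray (x-,x+ faces; y-,y+ faces) [np.float64(-0.08), np.float64(0.38), np.float64(-0.47), np.float64(-0.26)] len 87.56866342266183 wid 93.77696001033193
centre (EX,EY) mm [ 513.9232 -229.8657]
```

View pics/w5b.png

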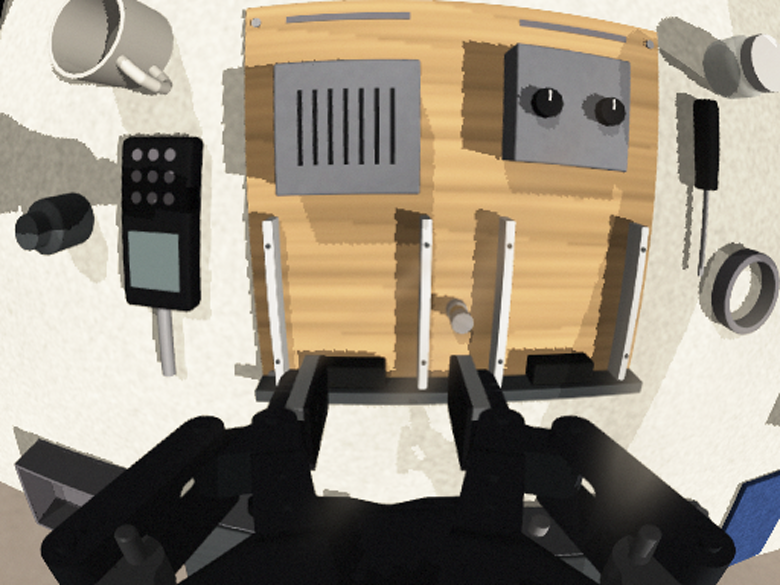

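```bash
sed -e 's/((252,225),(265,360)),((408,225),(406,375)),((491,225),(484,365)),((630,230),(608,365))/((268,227),(280,365)),((426,225),(423,375)),((508,228),(500,365)),((644,235),(624,365))/' meas.py > meas5.py; python3 - <<'E'
from meas5 import *
from unit import EX,EY
for x in rails('w5'):
    d,c=x[0],x[1]
    for ex in (.5814,.66):
        q=c+d*(ex-c@EX)/(d@EX); print(round(q@EY*1000,2),end=' ')
    print(np.degrees(np.arctan2(d[1],d[0])),x[2:])
E
```

```text
-296.63 -296.58 9.0882015 (np.float64(0.00024631516367795714), 40)
-173.23 -173.4 8.922921 (np.float64(0.00022857047257782024), 39)
-107.38 -107.6 8.883794 (np.float64(9.490735106830694e-05), 38)
17.25 18.52 9.975801 (np.float64(0.0008591062162844034), 38)
```

carry_out:
  increments:
    - [0, 0, 0, 0, 55, -9, 50]
    - [0, 0, 0, 0, 55, -9, 50]
    - [0, 0, 0, 0, 55, -9, 50]
    - [0, 0, 0, 0, 0, 0, 50]
    - [0, 0, 0, 52, 0, 0, 50]
    - [0, 0, 0, 52, 0, 0, 50]
    - [0, 0, 0, 52, 0, 0, 50]
    - [0, 0, 0, 49, 0, 0, 50]
    - [0, 0, 0, 0, 0, 0, 50]
    - [0, 0, 0, 0, 0, 0, 50]

```text
time: 8.88
ee_pos: [0.4784, -0.1575, 0.0268]
tcp_rot: [-116.5, 89.8, -17.6]
wrist_force: [1.2, -0.8, 1.0]
opening: 0.0425
```

```bash
python3 st.py
```

```text
t 8.875 EX 447.6777318653734 EY -230.79758904537195 z 0.026754952717848036 yaw 8.928173964423053 tilt -0.001304401784979814 -0.002616549953398606 F [ 1.1962 -0.8261  0.9868] 0.04252756436257906
```

carry_out:
  increments:
    - [-0.1, 0, 0, 0, -5, 0, 50]
    - [0, 0, 0, 0, -5, 0, 50]
    - [0, 0, 0, 0, -3, 0, 50]
    - [0, 0, 0, 0, -4, -0.8, 50]
    - [0, 0, 0, 0, -4, -0.9, 50]
    - [0, 0, 0, 0, -4, -0.9, 50]
    - [0, 0, 0, 0, -4, -0.9, 50]
    - [0, 0, 0, 0, -4, -0.9, 50]
    - [0, 0, 0, 0, -4, -0.9, 50]
    - [0, 0, 0, 0, 0, 0, 50]
    - [0, 0, 0, 0, 0, 0, 50]

```text
time: 10.25
ee_pos: [0.5151, -0.1565, 0.0244]
tcp_rot: [-105.7, 90.0, -6.6]
wrist_force: [-0.4, 0.1, -0.6]
opening: 0.0429
```

```bash
python3 st.py
```

```text
t 10.25 EX 484.06121850370465 EY -235.62081664643543 z 0.02442210474310628 yaw 9.047614306836834 tilt -0.00017481035184363503 -0.0006225707625681642 F [-0.4444  0.0785 -0.6018] 0.04291830287022002
```

carry_out:
  increments:
    - [0, 0, 0, 0, 10, 0, 50]
    - [0, 0, 0, -50, 0, 0, 50]
    - [0, 0, 0, -52, 0, 0, 50]
    - [0, 0, 0, -52, 0, 0, 50]
    - [0, 0, 0, -52, 0, 0, 50]
    - [0, 0, 0, 0, -47, 10, 50]
    - [0, 0, 0, 0, -47, 10, 50]
    - [0, 0, 0, 0, -46, 10, 50]
    - [0, 0, 0, 0, 0, 0, 50]
    - [0, 0, 0, 0, 0, 0, 50]

```text
time: 11.5
ee_pos: [0.6378, -0.1066, 0.2302]
tcp_rot: [82.8, 90.0, -178.1]
wrist_force: [-0.1, 1.4, -0.8]
opening: 0.0429
```

```bash
python3 st.py; python3 -c "
from unit import *
snap('w6')
unit('w6',(155,5,285,145))"
```

```text
t 11.5 EX 613.1246638256571 EY -205.63717352175078 z 0.23018144203115048 yaw 9.051532039162225 tilt 9.66137130177791e-05 0.0007663121178475008 F [-0.1086  1.4017 -0.8352] 0.04286229381818824
11.5 [ 0.6378 -0.1066  0.2302] [  82.8143   89.9557 -178.1342] 1.6589674234713565 0.04286229381818824 [-0.1086  1.4017 -0.8352]
bbox (178, 63, 95, 82)
angles rel tray (x-,x+ faces; y-,y+ faces) [np.float64(0.35), np.float64(-0.61), np.float64(-0.42), np.float64(0.36)] len 80.7861018542904 wid 93.64810021131322
centre (EX,EY) mm [ 537.2359 -234.6541]
```

View pics/w6b.png

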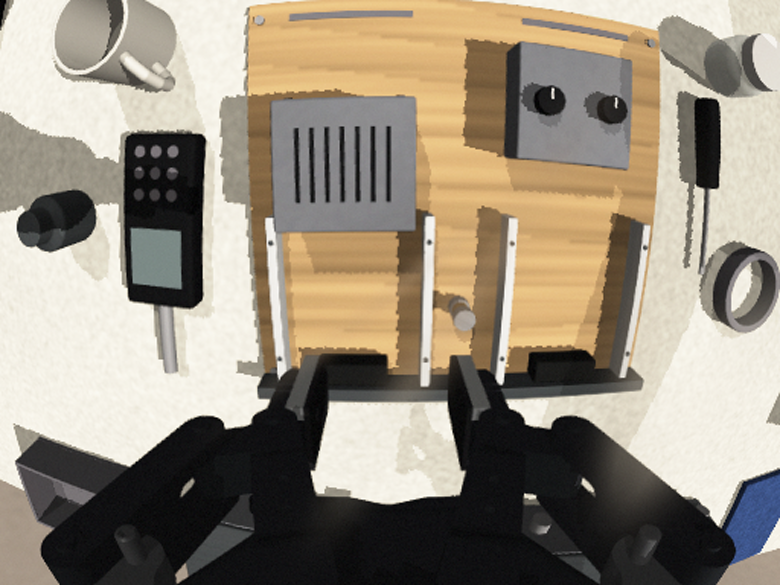

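Centred within about 0.3 mm and straight. Back behind it for the long push.

carry_out:
  increments:
    - [0, 0, 0, 0, 47, -10, 50]
    - [0, 0, 0, 0, 47, -10, 50]
    - [0, 0, 0, 0, 46, -9.5, 50]
    - [0, 0, 0, 0, 0, 0, 50]
    - [0, 0, 0, 52, 0, 0, 50]
    - [0, 0, 0, 52, 0, 0, 50]
    - [0, 0, 0, 52, 0, 0, 50]
    - [0, 0, 0, 50, 0, 0, 50]
    - [0, 0, 0, 0, 0, 0, 50]
    - [0, 0, 0, 0, 0, 0, 50]

```text
time: 12.8
ee_pos: [0.5058, -0.158, 0.0267]
tcp_rot: [-116.0, 89.9, -17.0]
wrist_force: [1.0, 0.2, 0.8]
opening: 0.0427
```

```bash
python3 st.py
```

```text
t 12.8 EX 474.6250938806732 EY -235.55823764839224 z 0.026664186380781572 yaw 9.03451379082722 tilt -0.0011372397900271114 -0.0023310788027847695 F [1.0434 0.2495 0.7715] 0.04274286650655518
```

Contact is near EX 482, and home is TCP EX of about 605.

carry_out:
  increments:
    - [0, 0, 0, 0, -3, 0, 50]
    - [0, 0, 0, 0, -3, 0, 50]
    - [0, 0, 0, 0, -4, 0, 50]
    - [0, 0, 0, 0, -5, 0, 50]
    - [0, 0, 0, 0, -5, 0, 50]
    - [0, 0, 0, 0, -5, 0, 50]
    - [0, 0, 0, 0, -5, 0, 50]
    - [0, 0, 0, 0, -5, 0, 50]
    - [0, 0, 0, 0, -5, 0, 50]
    - [0, 0, 0, 0, -5, 0, 50]
    - [0, 0, 0, 0, -5, 0, 50]

```text
time: 14.18
ee_pos: [0.5545, -0.1496, 0.0242]
tcp_rot: [59.0, 90.0, 158.1]
wrist_force: [-2.2, -1.4, -0.8]
opening: 0.0427
```

```bash
python3 st.py; python3 -c "
from h import *
im=vision.camera('scene')[150:330,120:360]; cv2.imwrite('pics/s7.png',cv2.resize(im,None,fx=3.2,fy=3.2,interpolation=cv2.INTER_CUBIC)[:,:,::-1])"
```

```text
t 14.175 EX 524.0751567056125 EY -235.00270845978253 z 0.0241745177526896 yaw 9.04956924894843 tilt 8.124214415919373e-05 0.00013523891172873004 F [-2.1761 -1.3511 -0.8029] 0.042653346455835635
```

View pics/s7.png

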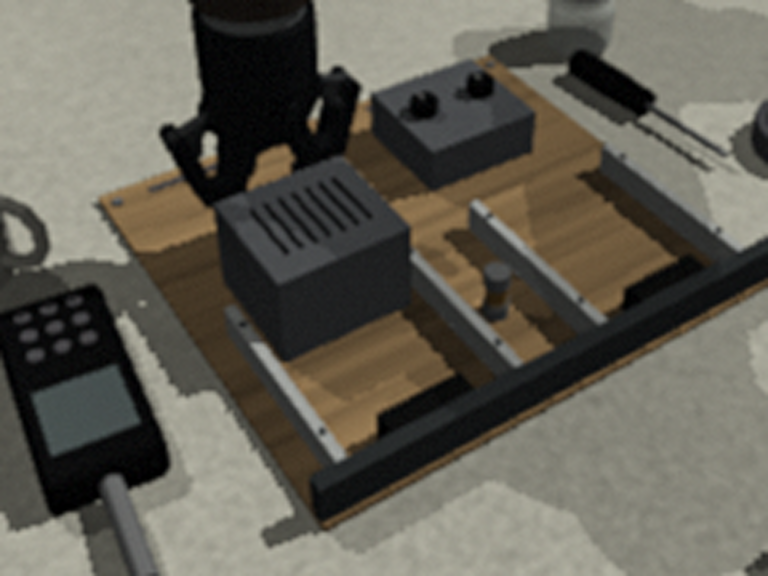

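The unit is in the mouth, straight, with a gap on both sides. Continuing.

carry_out:
  increments:
    - [0, 0, 0, 0, -5, 0, 50]
    - [0, 0, 0, 0, -6, 0, 50]
    - [0, 0, 0, 0, -6, 0, 50]
    - [0, 0, 0, 0, -6, 0, 50]
    - [0, 0, 0, 0, -6, 0, 50]
    - [0, 0, 0, 0, -6, 0, 50]
    - [0, 0, 0, 0, -6, 0, 50]
    - [0, 0, 0, 0, -6, 0, 50]
    - [0, 0, 0, 0, -6, 0, 50]
    - [0, 0, 0, 0, -6, 0, 50]
    - [0, 0, 0, 0, -5, 0, 50]
    - [0, 0, 0, 0, -4, 0, 50]

```text
time: 15.72
ee_pos: [0.6217, -0.139, 0.0242]
tcp_rot: [93.9, 90.0, -167.1]
wrist_force: [-1.5, -0.3, 0.5]
opening: 0.0431
```

```bash
python3 st.py
```

```text
t 15.725 EX 592.0620093475466 EY -235.06694088686132 z 0.024249117121320093 yaw 9.046440440400758 tilt -6.267837406787047e-06 9.192887891334989e-05 F [-1.5452 -0.2716  0.4581] 0.043130343616999765
```

carry_out:
  increments:
    - [0, 0, 0, 0, -2, 0, 50]
    - [0, 0, 0, 0, -2, 0, 50]
    - [0, 0, 0, 0, -2, 0, 50]
    - [0, 0, 0, 0, -2, 0, 50]

```text
time: 16.23
ee_pos: [0.6293, -0.1378, 0.0243]
tcp_rot: [73.7, 90.0, 172.7]
wrist_force: [-2.8, 0.4, 0.4]
opening: 0.0427
```

```bash
python3 st.py
```

```text
t 16.225 EX 599.827780671474 EY -235.07358126255517 z 0.024290163034817645 yaw 9.04112990391981 tilt 1.3587816278831655e-05 4.6425301231667326e-05 F [-2.7684  0.3519  0.4087] 0.042710735829661034
```

carry_out:
  increments:
    - [0, 0, 0, 0, -1.5, 0, 50]
    - [0, 0, 0, 0, -1.5, 0, 50]
    - [0, 0, 0, 0, -1, 0, 50]

```text
time: 16.6
ee_pos: [0.6333, -0.1372, 0.0243]
tcp_rot: [-131.4, 90.0, -32.4]
wrist_force: [-1.8, 0.2, 0.5]
opening: 0.0426
```

carry_out:
  increments:
    - [0, 0, 0, 0, -1, 0, 50]
    - [0, 0, 0, 0, -1, 0, 50]

```text
time: 16.85
ee_pos: [0.6347, -0.1369, 0.0243]
tcp_rot: [86.6, 89.9, -174.4]
wrist_force: [-9.3, -0.9, 3.5]
opening: 0.043
```

```bash
python3 st.py
```

```text
t 16.85 EX 605.2531258158606 EY -235.05132937379435 z 0.02430092956121919 yaw 9.03322321064887 tilt 6.840496887772218e-05 0.0011456770159050667 F [-9.3055 -0.9483  3.5129] 0.04300580267036296
```

The force rises at EX 605.3, where I predicted the bumper. A small extra press, then a look.

carry_out:
  increments:
    - [0, 0, 0, 0, -1, 0, 50]
    - [0, 0, 0, 0, -0.5, 0, 50]
    - [0, 0, 0, 0, 0, 0, 50]

```text
time: 17.23
ee_pos: [0.6346, -0.1369, 0.0241]
tcp_rot: [85.4, 89.8, -175.6]
wrist_force: [-13.2, -1.9, 5.2]
opening: 0.0426
```

```bash
python3 st.py
```

```text
t 17.225 EX 605.2012276025741 EY -235.05711801369316 z 0.024088027717464922 yaw 9.007403636873477 tilt 0.0003325118739419819 0.0040969013410739885 F [-13.2104  -1.933    5.2201] 0.04261778959272223
```

carry_out:
  increments:
    - [0, 0, 0, 0, 1.5, 0, 50]
    - [0, 0, 0, 0, 3, 0, 50]
    - [0, 0, 0, 0, 12, 0, 50]
    - [0, 0, 0, -40, 6, 0, 50]
    - [0, 0, 0, -52, 0, 0, 50]
    - [0, 0, 0, -52, 0, 0, 50]
    - [0, 0, 0, -52, 0, 0, 50]
    - [0, 0, 0, -10, -30, 50, 50]
    - [0, 0, 0, 0, -30, 50, 50]
    - [0, 0, 0, 0, 0, 20, 50]
    - [0, 0, 0, 0, 0, 0, 50]
    - [0, 0, 0, 0, 0, 0, 50]

```text
time: 18.73
ee_pos: [0.6544, -0.0133, 0.2306]
tcp_rot: [-145.1, 90.0, -46.1]
wrist_force: [-0.1, -0.3, 0.1]
opening: 0.0426
```

```bash
python3 st.py; python3 -c "
from h import *
snap('w8')
im=vision.camera('scene')[150:330,120:360]; cv2.imwrite('pics/s8.png',cv2.resize(im,None,fx=3.2,fy=3.2,interpolation=cv2.INTER_CUBIC)[:,:,::-1])"
```

```text
t 18.725 EX 644.1824543306487 EY -116.04584334392348 z 0.23060375920053577 yaw 9.004320052494592 tilt -0.00040438782938370665 -0.00028258039128847834 F [-0.1439 -0.2807  0.0852] 0.042606614847488865
18.725 [ 0.6544169  -0.01327371  0.23060376] [-145.0547045    89.97173388  -46.05038117] 0.7221635759277294 0.042606614847488865 [-0.14385859 -0.28070683  0.08519495]
```

View pics/s8.png

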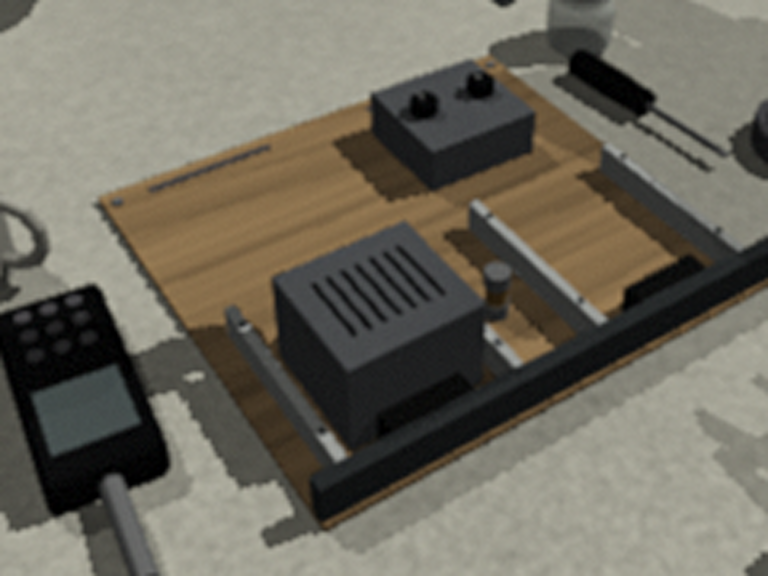

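View pics/w8b.png

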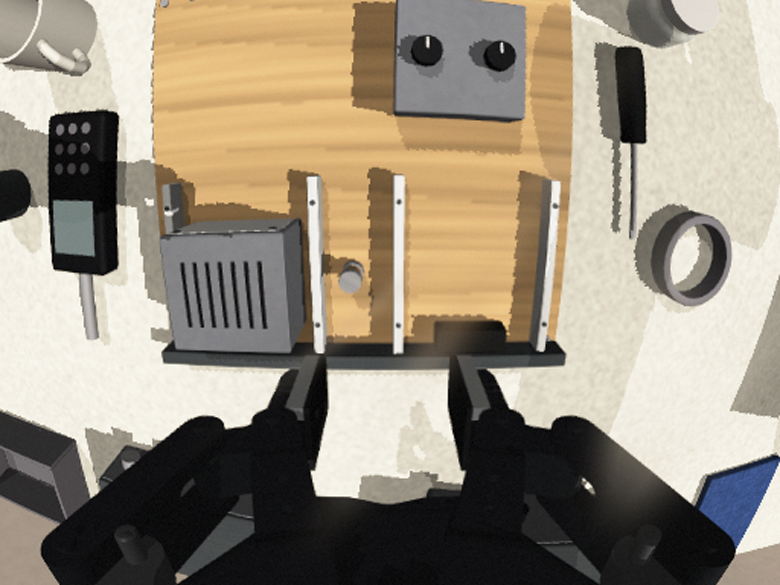

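```bash
python3 - <<'E'
from unit import *
im=cv2.imread('pics/w8.png'); cv2.imwrite('pics/w8z.png',cv2.resize(im[135:245,95:225],None,fx=5.4,fy=5.4,interpolation=cv2.INTER_NEAREST))
tp=load('w8'); W=onz('wrist',np.array([[165,237],[287,237],[291,352],[177,351]])*512/780,.076,tp)[:,:2]
T=np.c_[W@EX-.5814,W@EY+.23495]*1000; print(T,T.mean(0))
E
```

```text
[[ 36.2056 -40.9404]
 [ 38.9066  51.5624]
 [123.7006  48.7314]
 [125.8117 -44.5151]] [81.1561  3.7096]
```

View pics/w8z.png

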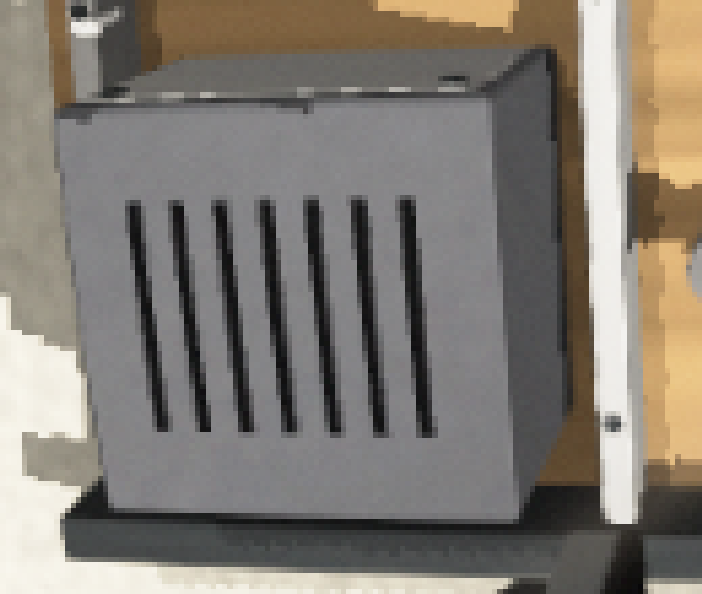

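```bash
python3 - <<'E'
from unit import *
tp=load('w8')
f=lambda u:[[95+u[0]/5.4,135+u[1]/5.4]]
for n,u,z in [('rail L',(602,200),.03),('rail R (partly visible)',(85,40),.03),('rail inner top edge',(590,300),.03),('unit base edge',(557,150),.006),('unit base edge',(569,400),.006),('top edge left',(505,300),.076),('top edge left',(493,110),.076),('top edge left',(519,515),.076),('top edge right',(80,300),.076),('cyc rail',(618,480),.03),('rear base corner',(550,50),.006)]:
    W=onz('wrist',f(u),z,tp)[0,:2]; print(n,W@EX*1000-581.4,W@EY*1000+234.95)
E
```

```text
rail L 67.60059305134178 62.19887863634895
rail R (partly visible) 27.493399660126784 -60.380720227127654
rail inner top edge 90.72891856991555 58.39856951346667
unit base edge 61.171250195886046 47.916628431829594
unit base edge 123.92724274727664 47.46987364841203
top edge left 76.50996313593419 49.492978804519566
top edge left 38.656457441834505 49.35044401971467
top edge left 122.8535844102621 48.91123741981477
top edge right 76.38381774257778 -44.4692855502812
cyc rail 134.80610148225912 62.55625279341197
rear base corner 37.338890889273785 47.245017012491786
```

```bash
python3 -c "
from workcell import job_done
print(job_done())"
```

```text
the job is handed in; nothing more can be done
None
```

I pushed the taller (vented) unit down the right-hand lane until it met the rubber bumper, and handed the job in at about 19 s of the 54 s allowed.

**How it went**
- **Straightening:** the unit started about 5.7° askew and 3 to 5 mm left of the lane centre. Pushing with two half-open fingertips low on its rear face straightened it, and a slightly slanted push centred it before the mouth.
- **Push home:** it went straight in, and the pushing force stayed under 4 N. The force then rose to about 13 N and the unit stopped within 0.2 mm of where I expected the bumper.
- **Hand clear:** I backed off and lifted to 23 cm, well away from everything.

**Last checks**
- **Seating:** the wrist camera puts the unit's front face at about x = 124 to 126 mm, against the bumper's 125 mm.
- **Left side:** its base edge is at +47.5 mm, where 48 is ideal, leaving about 10 mm of air to the left rail. The side is straight.
- **Right side:** the gap to the right rail was hidden from the wrist camera at the end, so I inferred it from the left side.
- **Disagreement:** the top corners, seen at a slant, read 2 to 4 mm farther left than the base edge. I put that down to the steep view and calibration.
- **Rails and surroundings:** I saw no sideways force that would suggest touching a rail. The low unit and the other items in view looked unmoved in the final pictures.

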